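Draw out the valve tray

TASK

Only one stock tray may stand out at a time: first push the open tray with the brass adapter fully home, then hook a fingertip behind the front lip of the tray with the two-lever valve and draw it out along its rail as far as it goes. Only touch and pull with the fingers: do not pinch the lips, and do not touch, tip or lift the valve or the other things in the trays. Leave the third tray home and everything else on the bench where it is.

Things in the scene. Friction and masses are not known exactly. Their poses are not given: they have to be found in the camera images.
- valve_tray (a joint): the navy tray that carries the lever valve, on its own straight slide rail; m: 0 = fully home (at its stop), 0.110 = fully drawn out (at its stop); it slides horizontally along the -x axis of valve_unit (towards the robot), needs about 3 N (plus 8 N per m/s), stays where left. Starts home or up to 0.015 out.
- valve_lip (a point): middle of the top edge of the valve tray's upright front lip; moves with the tray; axes as valve_unit (x into the tray, z up). The lip is a plate 138 mm wide (y), 60 tall, 8 thick (x: from 4 before to 4 behind this point), blue outside, bare metal inside. Tray floor 55 mm below this point; side walls 130 apart outside, 4 thick, tops 15 below it; the tray runs 208 mm back from it
- valve_unit: fixed steel rail channel of the valve tray, 200 x 150 mm, 30 mm tall, standing on the deck; origin on its underside, mid-width, 85 mm from its front end; x points away from the robot along the rail (the tray draws out along -x)
- valve_face: outer (robot-side, blue) 4 mm layer of the front lip of the valve tray, 138 x 60 mm; origin at its bottom middle
- valve_back: inner (bare metal) 4 mm layer of the front lip of the valve tray, 138 x 60 mm, the face to hook behind; origin at its bottom middle
- adapter_tray (a joint): the navy tray that carries the brass adapter, on its own straight slide rail; m: 0 = fully home (at its stop), 0.110 = fully drawn out (at its stop); it slides horizontally along the -x axis of adapter_unit (towards the robot), needs about 3 N (plus 8 N per m/s), stays where left. Starts standing open by 0.055 to 0.100.
- adapter_lip (a point): middle of the top edge of the adapter tray's upright front lip; moves with the tray; axes as adapter_unit (x into the tray, z up). The lip is a plate 138 mm wide (y), 60 tall, 8 thick (x: from 4 before to 4 behind this point), blue outside, bare metal inside. Tray floor 55 mm below this point; side walls 130 apart outside, 4 thick, tops 15 below it; the tray runs 208 mm back from it
- adapter_unit: fixed steel rail channel of the adapter tray, 200 x 150 mm, 30 mm tall, standing on the deck; origin on its underside, mid-width, 85 mm from its front end; x points away from the robot along the rail (the tray draws out along -x)
- adapter_face: outer (robot-side, blue) 4 mm layer of the front lip of the adapter tray, 138 x 60 mm; origin at its bottom middle
- adapter_back: inner (bare metal) 4 mm layer of the front lip of the adapter tray, 138 x 60 mm, the face to hook behind; origin at its bottom middle
- collar_tray (a joint): the navy tray that carries the dark steel collar, on its own straight slide rail; m: 0 = fully home (at its stop), 0.110 = fully drawn out (at its stop); it slides horizontally along the -x axis of collar_unit (towards the robot), needs about 3 N (plus 8 N per m/s), stays where left. Starts home or up to 0.006 out; leave it.
- collar_lip (a point): middle of the top edge of the collar tray's upright front lip; moves with the tray; axes as collar_unit (x into the tray, z up). The lip is a plate 138 mm wide (y), 60 tall, 8 thick (x: from 4 before to 4 behind this point), blue outside, bare metal inside. Tray floor 55 mm below this point; side walls 130 apart outside, 4 thick, tops 15 below it; the tray runs 208 mm back from it
- collar_unit: fixed steel rail channel of the collar tray, 200 x 150 mm, 30 mm tall, standing on the deck; origin on its underside, mid-width, 85 mm from its front end; x points away from the robot along the rail (the tray draws out along -x)
- valve: loose hydraulic lever valve standing in the valve tray: aluminium block 58 x 80 x 50 mm with 12 mm ports fore and aft, two upright levers with black grips, 166 mm tall, about 0.8 kg; origin at the middle of its underside; it stands in the rear half, at least 70 mm behind the lip
- adapter: loose brass adapter standing in the adapter tray, 34 mm across, 40 mm tall; origin at the middle of its underside
- collar: loose dark steel collar lying in the collar tray, 52 mm across, 22 mm tall; origin at the middle of its underside
- ram: short black hydraulic cylinder with a steel rod and an eye at each end, lying on a green mat left of the trays, about 290 x 52 x 52 mm; origin at the middle of its underside, x along it; bystander
- carton: small cardboard box, 130 x 100 x 80 mm, right of the trays; origin at the middle of its underside; bystander
- grease: red can, 64 mm across, 100 mm tall, right of the trays; origin at the middle of its underside; bystander
- wrench: steel wrench about 180 mm long lying flat, left and nearer the robot than the trays; origin at mid-length on its underside, x along it; bystander
- jar: white jar with a yellow cap, 56 mm across, 75 mm tall, left of the trays; bystander
Not all that is in view belongs to the job. Several things have the shape of the adapter; the one meant has the colours described above.

How it is judged:
By the outcome, as a careful person would: the job done as asked, in the order asked, and still so for the second after the job is handed in, with the robot touching nothing.
It also fails if it takes over 45 s, if anything falls off the work surface, if the arm or the gripper's body presses on something with over 40 N, if the wrist force passes 120 N, or if a joint passes its speed limit or range.

ROBOT

A 6-joint arm with a two-finger parallel gripper is mounted at the origin on the work surface. World frame = base frame: x ahead of the robot, y to its left, z up, the work surface at z = 0. Lengths are in mm, angles in rad, forces in N, time in s.
With the tool pointing down it reaches from about 275 to 750 mm from the base axis. Payload 10.2 kg.
Tool frame: the origin (TCP) lies midway between the tips of the shut fingers; the grasp point (between the pads) lies 19 mm behind it; z points along the fingers, y is the line along which they close (so a half turn about z gives the same grasp; the last joint's range is limited). The gripper opens to 85 mm and grips with 20 to 120 N. Pads are 22 mm wide; open, the fingers measure 114 mm over their backs; the gripper's body (76 mm by 85 mm) begins 54 mm behind the grasp point. The pads swing forward as they close: fully open they stand 13 mm farther back than shut.
Start: joints at [-1.404, 0.313, 1.498, -0, 1.331, -0.223], TCP at [199.49, -485.628, 231.294] pointing down, gripper open.
Joint ranges: [-2.94, 2.94], [-0.97, 2.17], [0.19, 2.56], [-1.23, 4.37], [0.02, 3.11], [-2.88, 2.88]. Speed limits (rad/s): [2.39, 2.39, 3.01, 3.14, 3.14, 3.14].

INTERFACE

Orientations are given as a unit quaternion [w, x, y, z].
In Python, from rig import ctrl gives the robot as it stands.
- The arm moves only by the tool send_rows, never from a script. Its argument "targets" is a list of rows, each an object with "offset": the shift along the world's x, y, z in cm, a list of three; "spin": the turn about the world's z in rad. A call has 1 to 8 rows; each row is the pose to reach, as a shift and turn from the pose commanded when the call began; what a row does not reach only later rows make up. A row lasts 1/12 s, in which the tool goes at most 41.7 mm and 7.16 degrees, less where a joint would pass 70% of its speed; a pose out of reach is approached as far as the arm can. A call with a gripper value outside its range is refused whole. "grip" is the opening, from 0 (shut) to 1 (fully open), set as the call begins (left out, the last holds). The fingers move at their own pace and stop on an object; "squeeze" is the grip in N (left out, the last holds). Time passes only in rows, so rows that repeat a pose let the fingers close. It gives the time, the measured TCP pose, the force, the opening and the grip force at its end, in the units of the state.
- ctrl.sense(): the state, without advancing time (a new reading comes with each control period).
- ctrl.capture(name): name is "side" or "top" or "wrist"; returns (picture, depth): 480x640x3 uint8, red, green, blue; 480x640 float32, mm along the optical axis (not along the pixel's ray), 0 where there is no reading.
- ctrl.calibration(name): a dict with "fx", "fy", "cx", "cy" (pixels), "view" (4x4, takes a point from world to camera coordinates); the wrist camera has in their place "mount" (4x4, takes a point from camera to tool coordinates, whose origin is the TCP and whose axes are the flange's). Camera axes: x right, y down, z forward; pixel columns grow to the right and rows downward; lengths in mm; the calibration is good to about 2 mm. A picture is of the moment at which its call begins: read the wrist's pose just before it. calibration takes no time and is no camera call.
- ctrl.finish_job(): hands the job in; it is judged then, once.
Trained networks look in the newest picture that a camera, given by its name, has taken for a name from the list of things; names that differ only in an ending like _2 or _b are one class to them, and where a whole thing is asked for, a point or a joint stands for the part that bears it (a point fixed in the world has none). Each returns a list of dicts, best first, with "conf" (0 to 1); they miss things now and then, are a little off and sometimes report something else, mostly with a low value. They report only what shows in the picture. A call takes as long as a camera call. They do not tell look-alikes from the thing itself.
- ctrl.search_frame(camera, query): "box" ([left, top, right, bottom] in pixels, round what is visible of it).
- ctrl.place_of(camera, query): "uv" ([column, row] in pixels: a listed point, or the origin of a listed thing).
The state is a dict: "time_s": time; "joints": joint angles; "dq": joint speeds; "tau": joint torques, N m; "eef_pos": TCP position; "ee_rot": TCP orientation; "force": force on the tool from outside, world axes, zero at the start; "wrist_torque": the same for the moment, N m; "grip_width": opening from 0.0 (shut) to 1.0 (fully open); "grip_force": force on a finger pad.
Only numpy, scipy, OpenCV 4.12 (cv2) and the standard library are available. Lean on these libraries where they do the work, as an engineer would, in place of code of your own. Each camera call takes 0.05 s, during which the arm holds its last target. There are 200 camera calls.

## Working session

There is one attempt and no reset: what is moved stays moved. The work goes in short steps, Python scripts to look and compute and a tool call to move; the robot and the scene stay as the last step left them, time stands still between calls to the robot, and variables do not carry over. Pictures are saved under pics/ and viewed, at most 10 in all, crops included, and the job is handed in when it is done.

Besides the shell and the picture viewer there is one more tool, called after "Emit:" in YAML: its name, and indented under it one key for each argument. send_rows: Moves the arm, as the interface text tells. Its arguments: {"type":"object","properties":{"targets":{"type":"array"},"grip":{"type":"number"},"squeeze":{"type":"number"}},"required":["targets"]}

```bash
mkdir -p pics; cat > h.py <<'E'
from rig import ctrl
import numpy as np, cv2
def cap(n,f=None):
    s=ctrl.sense(); p,d=ctrl.capture(n)
    if f: cv2.imwrite('pics/'+f,p[:,:,::-1])
    return s,p,d
def world(n,uv,d):
    c=ctrl.calibration(n);u,v=uv
    x=np.array([(u-c['cx'])/c['fx']*d,(v-c['cy'])/c['fy']*d,d,1])
    return (np.linalg.inv(c['view'])@x)[:3]
def onz(n,uv,z):
    a=world(n,uv,100);b=world(n,uv,1000);return a+(b-a)*(z-a[2])/(b[2]-a[2])
E
python3 - <<'E'
from h import *
for n in ('top','side'):
    s,p,d=cap(n,n+'1.png')
    for q in ['valve_lip','adapter_lip','collar_lip','valve_unit','adapter_unit','collar_unit','valve','adapter','collar']:
        for r in ctrl.place_of(n,q)[:3]:
            u,v=r['uv'];z=d[min(479,max(0,int(v))),min(639,max(0,int(u)))]
            print(n,q,np.round(r['uv']),round(r['conf'],2),world(n,r['uv'],z).round())
print(s)
E
```

```text
top valve_lip [254. 211.] 0.72 [595. 211.  84.]
top valve_lip [261. 212.] 0.41 [593. 194.  82.]
top adapter_lip [323. 217.] 0.84 [588.  27.  23.]
top adapter_lip [391. 192.] 0.22 [ 654. -153.   85.]
top collar_lip [395. 190.] 0.58 [ 667. -172.   29.]
top valve_unit [257. 173.] 0.58 [705. 214.  42.]
top adapter_unit [316. 165.] 0.8 [736.  49.  23.]
top collar_unit [322. 217.] 0.6 [587.  30.  31.]
top valve [258. 163.] 0.91 [728. 206.  73.]
top adapter [349. 244.] 0.57 [512. -44.  42.]
top adapter [318. 178.] 0.53 [698.  44.  26.]
top collar [387. 146.] 0.56 [ 791. -150.   26.]
side valve_lip [254. 270.] 0.56 [588. 202.  79.]
side adapter_lip [319. 234.] 0.81 [573.  21.  75.]
side collar_lip [349. 180.] 0.59 [ 657. -166.   81.]
side valve_unit [218. 265.] 0.6 [705. 222.  22.]
side adapter_unit [266. 224.] 0.84 [730.  55.  25.]
side collar_unit [315. 190.] 0.87 [ 737. -121.   27.]
side valve [206. 255.] 0.59 [705. 246.  72.]
side adapter [285. 233.] 0.67 [662.  51.  40.]
side adapter [353. 252.] 0.66 [508. -27.  29.]
side adapter [321. 279.] 0.56 [506.  80.  18.]
side collar [307. 179.] 0.85 [ 768. -122.   49.]
side collar [316. 186.] 0.32 [ 753. -137.   26.]
side collar [285. 376.] 0.22 [377. 305.   8.]
{'time_s': 0.5, 'joints': array([-1.40440711e+00,  3.12919073e-01,  1.49771815e+00,  2.80594880e-05,
        1.33099180e+00, -2.23382190e-01]), 'dq': array([-6.80175571e-04,  1.05643276e-03, -1.81085664e-03, -1.30051417e-03,
        8.99179372e-04, -6.21070264e-06]), 'tau': array([-6.35609485e-04, -4.11932302e+01, -2.59766024e+01, -2.58410664e-04,
        7.76944580e-04, -7.35631801e-06]), 'eef_pos': array([ 199.4924421 , -485.6243983 ,  231.27757049]), 'ee_rot': array([-1.77879954e-05,  9.81070455e-01,  1.93651134e-01,  1.41407820e-05]), 'force': array([ 0.77911722,  0.28464999, -0.3625927 ]), 'wrist_torque': array([ 0.03814167,  0.02173554, -0.03473292]), 'grip_force': 0.0, 'grip_width': 0.998772235522145}
```

View pics/top1.png

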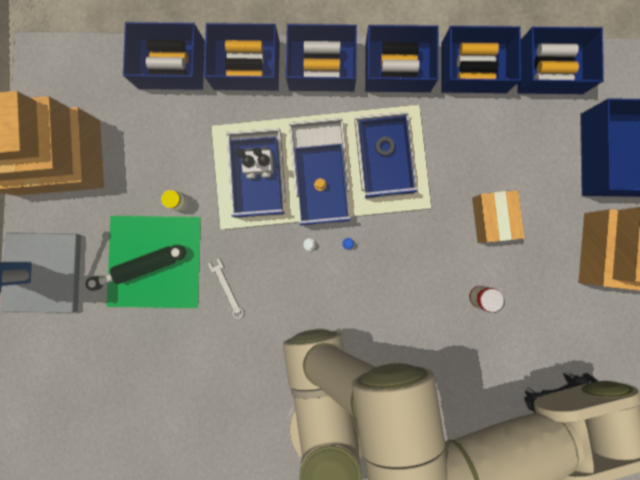

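View pics/side1.png

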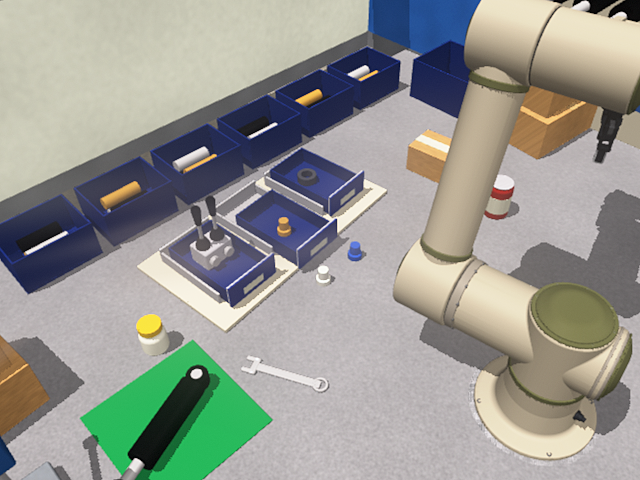

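The top view shows the valve tray on the left (lip about (258,214)), the open adapter tray in the middle (lip about (325,221)) and the collar tray on the right (lip about (390,193)). White and blue look-alikes stand in front of the trays at (309,244) and (348,244). Next I'll fit the lips from the depth.

```bash
python3 - <<'E'
from h import *
P={}
for n in ('top','side'):
    s,p,d=cap(n)
    c=ctrl.calibration(n);v,u=np.mgrid[:480,:640]
    X=np.stack([(u-c['cx'])/c['fx']*d,(v-c['cy'])/c['fy']*d,d,np.ones_like(d)],-1)@np.linalg.inv(c['view']).T
    P[n]=X[...,:3][d>0]
    print(n,'cam',np.linalg.inv(c['view'])[:3,3].round(),c['fx'])
    for name,(x0,x1,y0,y1) in dict(valve=(560,640,125,290),adapter=(540,620,-50,115),collar=(620,700,-250,-70)).items():
        Q=P[n];m=(Q[:,0]>x0)&(Q[:,0]<x1)&(Q[:,1]>y0)&(Q[:,1]<y1)&(Q[:,2]>20)
        Q=Q[m];print(name,len(Q),'z pct',np.percentile(Q[:,2],[5,50,90,95,99]).round())
        zt=np.percentile(Q[:,2],97);L=Q[Q[:,2]>zt-9]
        vx,vy,a,b=cv2.fitLine(L[:,:2].astype(np.float32),cv2.DIST_HUBER,0,.01,.01).ravel()
        if vy>0:vx,vy=-vx,-vy
        t=(L[:,:2]-[a,b])@[vx,vy]; r=(L[:,:2]-[a,b])@[-vy,vx]
        g=abs(r)<12;lo,hi=t[g].min(),t[g].max()
        print('  n',len(L),'yaw',np.arctan2(vx,-vy).round(3),'len',(hi-lo).round(),'mid',np.round([a+vx*(lo+hi)/2,b+vy*(lo+hi)/2]),'z',zt.round(),'spread',np.percentile(r,[5,50,95]).round(1))
for nm,(x,y) in dict(wh=(510,70),bl=(510,-35)).items():
    Q=P['side'];m=(abs(Q[:,0]-x)<45)&(abs(Q[:,1]-y)<35)&(Q[:,2]>12);print(nm,np.median(Q[m],0),Q[m].min(0),Q[m].max(0))
s,p,d=cap('top')
cv2.imwrite('pics/t2.png',cv2.resize(p[90:270,190:450],None,fx=3,fy=3,interpolation=2)[:,:,::-1])
E
```

```text
top cam [ 487.    5. 1291.] 453.1203153619988
valve 935 z pct [23. 28. 80. 82. 84.]
  n 166 yaw 0.095 len 137.0 mid [594. 206.] z 83.0 spread [-3.7  0.   4. ]
adapter 836 z pct [23. 28. 80. 82. 84.]
  n 165 yaw 0.109 len 137.0 mid [576.  23.] z 83.0 spread [-3.5  0.   4.1]
collar 909 z pct [22. 29. 80. 82. 84.]
  n 171 yaw 0.11 len 138.0 mid [ 656. -155.] z 83.0 spread [-3.9 -0.   4.1]
side cam [-154.  696. 1022.] 591.2674118383412
valve 1396 z pct [25. 54. 79. 81. 83.]
  n 301 yaw 0.09 len 139.0 mid [592. 210.] z 82.0 spread [-3.8 -0.   6.1]
adapter 1142 z pct [25. 54. 80. 82. 84.]
  n 239 yaw 0.104 len 141.0 mid [574.  27.] z 82.0 spread [-3.2  0.   6.1]
collar 1019 z pct [24. 52. 79. 81. 84.]
  n 198 yaw 0.12 len 141.0 mid [ 654. -152.] z 82.0 spread [-3.7  0.   5.9]
wh [506.47240272  74.74720575  28.37674101] [495.27417931  55.71821761  12.16337255] [529.63225356  86.65510981  44.60831503]
bl [511.03173388 -34.1146754   29.13239723] [499.20357603 -54.25015806  12.12682708] [531.04356314 -21.42751606  46.52834079]
```

View pics/t2.png

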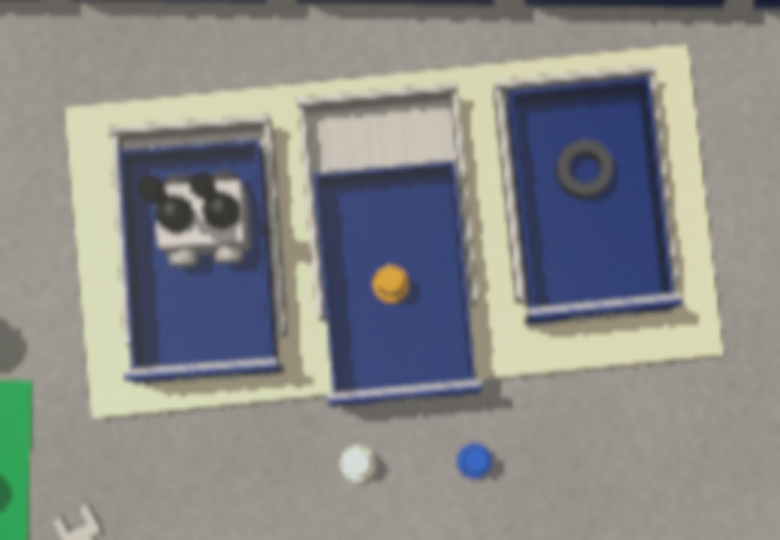

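The crop agrees with the fits. The adapter lip middle is (575,25,83) and the valve lip is (593,208,83), both with yaw about 0.1. The levers sit well behind the valve lip. I'm moving in front of the adapter lip with the fingers shut.

Emit:
send_rows:
  targets:
    - {"offset": [34.5,50.8,0],"spin": -0.282}
    - {"offset": [34.5,50.8,0],"spin": -0.282}
    - {"offset": [34.5,50.8,0],"spin": -0.282}
    - {"offset": [34.5,50.8,0],"spin": -0.282}
    - {"offset": [34.5,50.8,0],"spin": -0.282}
    - {"offset": [34.5,50.8,0],"spin": -0.282}
    - {"offset": [34.5,50.8,0],"spin": -0.282}
    - {"offset": [34.5,50.8,0],"spin": -0.282}
  grip: 0

```text
time_s: 1.82
eef_pos: [386.5, -209.5, 231.6]
ee_rot: [0.0, 0.999, 0.054, 0.0]
force: [0.6, -1.1, -0.6]
grip_width: -0.004
grip_force: 0.0
```

Emit:
send_rows:
  targets:
    - {"offset": [15.8,23.2,0],"spin": 0}
    - {"offset": [15.8,23.2,0],"spin": 0}
    - {"offset": [15.8,23.2,0],"spin": 0}
    - {"offset": [15.8,23.2,0],"spin": 0}
    - {"offset": [15.8,23.2,0],"spin": 0}
    - {"offset": [15.8,23.2,0],"spin": 0}
    - {"offset": [15.8,23.2,0],"spin": 0}
    - {"offset": [15.8,23.2,0],"spin": 0}

```text
time_s: 2.48
eef_pos: [545.5, 24.8, 230.9]
ee_rot: [-0.001, 0.998, 0.056, 0.0]
force: [0.5, 0.1, -0.4]
grip_width: -0.001
grip_force: 0.0
```

Emit:
send_rows:
  targets:
    - {"offset": [0,0,-4],"spin": 0}
    - {"offset": [0,0,-8],"spin": 0}
    - {"offset": [0,0,-12],"spin": 0}
    - {"offset": [0,0,-15],"spin": 0}
    - {"offset": [0,0,-17.3],"spin": 0}
    - {"offset": [0,0,-17.3],"spin": 0}

```text
time_s: 2.98
eef_pos: [541.1, 20.6, 54.1]
ee_rot: [-0.001, 0.999, 0.054, -0.004]
force: [-0.3, 0.4, -0.9]
grip_width: 0.004
grip_force: 0.0
```

Emit:
send_rows:
  targets:
    - {"offset": [0.6,0.06,0],"spin": 0}
    - {"offset": [1.1,0.12,0],"spin": 0}
    - {"offset": [1.5,0.16,0],"spin": 0}
    - {"offset": [1.9,0.2,0],"spin": 0}
    - {"offset": [2.4,0.26,0],"spin": 0}
    - {"offset": [3.0,0.32,0],"spin": 0}
    - {"offset": [3.6,0.39,0],"spin": 0}
    - {"offset": [4.2,0.45,0],"spin": 0}

```text
time_s: 3.65
eef_pos: [586.4, 25.2, 58.5]
ee_rot: [-0.0, 0.999, 0.054, 0.0]
force: [-3.1, -1.0, 2.2]
grip_width: -0.001
grip_force: 1.8
```

Emit:
send_rows:
  targets:
    - {"offset": [0.6,0.06,0],"spin": 0}
    - {"offset": [1.2,0.13,0],"spin": 0}
    - {"offset": [1.8,0.19,0],"spin": 0}
    - {"offset": [2.3,0.25,0],"spin": 0}
    - {"offset": [2.7,0.29,0],"spin": 0}
    - {"offset": [3.1,0.33,0],"spin": 0}

```text
time_s: 4.15
eef_pos: [617.2, 28.6, 58.2]
ee_rot: [-0.0, 0.999, 0.054, -0.0]
force: [-3.3, 0.2, 3.0]
grip_width: 0.001
grip_force: 1.7
```

Emit:
send_rows:
  targets:
    - {"offset": [0.3,0.03,0],"spin": 0}
    - {"offset": [0.6,0.06,0],"spin": 0}
    - {"offset": [0.9,0.1,0],"spin": 0}

```text
time_s: 4.4
eef_pos: [620.9, 29.0, 58.2]
ee_rot: [0.0, 0.998, 0.054, -0.008]
force: [-49.8, -7.4, 30.9]
grip_width: 0.003
grip_force: 25.0
```

Emit:
send_rows:
  targets:
    - {"offset": [0.3,0.03,0],"spin": 0}
    - {"offset": [0.6,0.06,0],"spin": 0}
    - {"offset": [0.8,0.08,0],"spin": 0}

```text
time_s: 4.65
eef_pos: [620.9, 29.1, 58.2]
ee_rot: [0.0, 0.998, 0.055, -0.019]
force: [-93.1, -13.4, 56.7]
grip_width: -0.0
grip_force: 48.3
```

Emit:
send_rows:
  targets:
    - {"offset": [-1.0,-0.1,0],"spin": 0}
    - {"offset": [-2.0,-0.2,0],"spin": 0}
    - {"offset": [-4.0,-0.4,0],"spin": 0}
    - {"offset": [-5.0,-0.5,0],"spin": 0}
    - {"offset": [-5.0,-0.5,0],"spin": 0}

```text
time_s: 5.07
eef_pos: [582.9, 25.1, 58.4]
ee_rot: [-0.0, 0.999, 0.054, -0.0]
force: [-0.2, -0.0, -0.1]
grip_width: 0.002
grip_force: 0.0
```

```bash
cat > lip.py <<'E'
from h import *
for n in ('top','side'):
    s,p,d=cap(n)
    c=ctrl.calibration(n);v,u=np.mgrid[:480,:640]
    X=np.stack([(u-c['cx'])/c['fx']*d,(v-c['cy'])/c['fy']*d,d,np.ones_like(d)],-1)@np.linalg.inv(c['view']).T
    Q0=X[...,:3][d>0]
    for name,(x0,x1,y0,y1) in dict(valve=(450,640,125,290),adapter=(540,690,-50,115),collar=(620,700,-250,-70)).items():
        Q=Q0;m=(Q[:,0]>x0)&(Q[:,0]<x1)&(Q[:,1]>y0)&(Q[:,1]<y1)&(Q[:,2]>76)&(Q[:,2]<88)
        L=Q[m]
        if len(L)<20: print(name,'few');continue
        vx,vy,a,b=cv2.fitLine(L[:,:2].astype(np.float32),cv2.DIST_HUBER,0,.01,.01).ravel()
        if vy>0:vx,vy=-vx,-vy
        t=(L[:,:2]-[a,b])@[vx,vy]
        print(n,name,len(L),'yaw',np.arctan2(vx,-vy).round(3),'t',t.min().round(),t.max().round(),'mid',np.round([a+vx*(t.min()+t.max())/2,b+vy*(t.min()+t.max())/2]))
E
python3 lip.py; python3 -c "
from h import *
s,p,d=cap('top','t3.png');print(s['eef_pos'],s['force'])"
```

```text
top valve 157 yaw 0.09 t -68.0 67.0 mid [593. 207.]
adapter few
top collar 163 yaw 0.113 t -70.0 69.0 mid [ 656. -155.]
side valve 249 yaw 0.093 t -65.0 73.0 mid [592. 209.]
side adapter 132 yaw -0.794 t -53.0 45.0 mid [607.  57.]
side collar 23 yaw 0.306 t -9.0 12.0 mid [ 649. -104.]
[584.63981481  25.09705915  58.61250696] [ 0.47709255 -0.25780494  0.2395163 ]
```

View pics/t3.png

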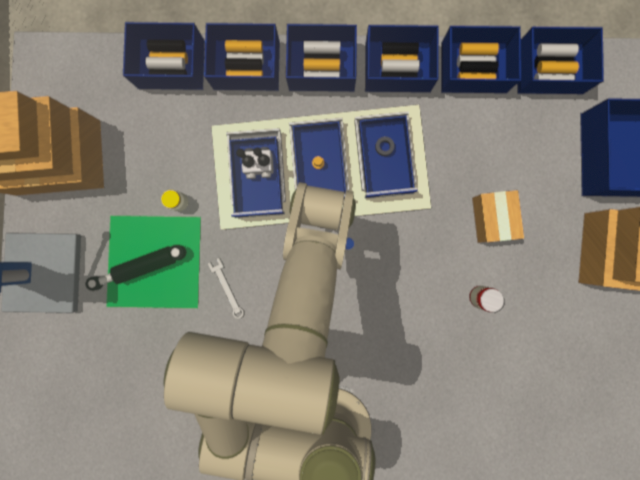

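The adapter tray is home with the adapter still standing at (318,162). The collar and valve trays haven't moved. Now I'll go up and over behind the valve lip.

Emit:
send_rows:
  targets:
    - {"offset": [0,0,4],"spin": 0}
    - {"offset": [0,0,8],"spin": 0}
    - {"offset": [0.8,4.0,8.5],"spin": -0.015}
    - {"offset": [1.6,8.0,8.5],"spin": -0.015}
    - {"offset": [2.4,12.0,8.5],"spin": -0.015}
    - {"offset": [3.0,16.0,8.5],"spin": -0.015}
    - {"offset": [3.35,18.5,8.5],"spin": -0.015}
    - {"offset": [3.35,18.5,8.5],"spin": -0.015}

```text
time_s: 5.88
eef_pos: [617.6, 215.5, 142.9]
ee_rot: [-0.001, 0.999, 0.049, 0.001]
force: [0.0, -0.1, -1.0]
grip_width: 0.002
grip_force: 0.0
```

```bash
python3 -c "
from h import *
s,p,d=cap('side','s4.png');print(s['eef_pos'],s['ee_rot'],s['time_s'])
p=cv2.resize(p[150:350,90:340],None,fx=3,fy=3)
cv2.imwrite('pics/s4c.png',p[:,:,::-1])"
```

```text
[617.62925509 215.45016923 142.85395874] [-6.42307890e-04  9.98804051e-01  4.88854432e-02  5.17813942e-04] 5.8833
```

View pics/s4c.png

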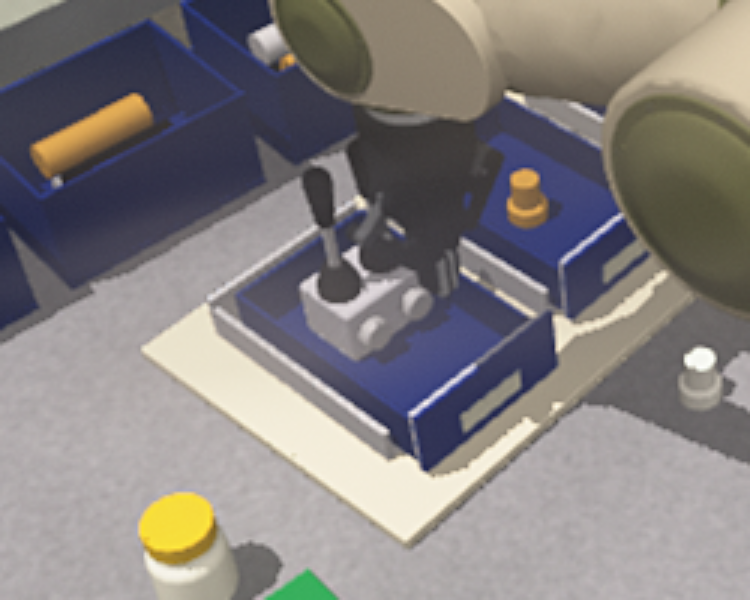

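```bash
python3 -c "
from h import *
s,p,d=cap('side')
v,u=np.mgrid[150:350,90:340]
for n,(a,b,c,e) in dict(leverL=(193,200,205,222),block=(190,238,240,270)).items():
    W=np.array([world('side',(i,j),d[j,i]) for i in range(a,b) for j in range(c,e) if d[j,i]>0])
    W=W[(W[:,2]>50)&(W[:,0]<760)];print(n,W.min(0).round(),np.percentile(W,5,axis=0).round(),W.max(0).round())
W=np.array([world('side',(i,j),d[j,i]) for i in range(203,228) for j in range(200,240)if d[j,i]>0]);W=W[(W[:,2]>100)]
print('around',W[W[:,2]<200].min(0).round());print(s['eef_pos'])"
```

```text
leverL [721. 227. 153.] [722. 230. 158.] [742. 245. 195.]
block [608. 178.  50.] [620. 189.  53.] [760. 287. 172.]
around [604. 194. 100.]
[617.63347013 212.91710382 142.78719834]
```

Lever x is at least 720 and the gripper body reaches about 661, so it clears. Descending.

Emit:
send_rows:
  targets:
    - {"offset": [0,0,-3],"spin": 0}
    - {"offset": [0,0,-5],"spin": 0}
    - {"offset": [0,0,-7],"spin": 0}
    - {"offset": [0,0,-8.5],"spin": 0}
    - {"offset": [0,0,-9.2],"spin": 0}
    - {"offset": [0,0,-9.2],"spin": 0}

```text
time_s: 6.48
eef_pos: [617.0, 209.1, 49.8]
ee_rot: [0.0, 0.999, 0.046, -0.001]
force: [-0.0, -0.2, -0.5]
grip_width: 0.001
grip_force: 0.0
```

Emit:
send_rows:
  targets:
    - {"offset": [-0.3,-0.03,0],"spin": 0}
    - {"offset": [-0.6,-0.06,0],"spin": 0}
    - {"offset": [-0.9,-0.08,0],"spin": 0}
    - {"offset": [-1.2,-0.11,0],"spin": 0}
    - {"offset": [-1.6,-0.15,0],"spin": 0}
    - {"offset": [-2.0,-0.18,0],"spin": 0}
    - {"offset": [-2.5,-0.23,0],"spin": 0}
    - {"offset": [-3.0,-0.28,0],"spin": 0}

```text
time_s: 7.15
eef_pos: [587.2, 207.5, 51.9]
ee_rot: [-0.0, 0.999, 0.046, 0.001]
force: [3.3, 0.2, 2.2]
grip_width: 0.003
grip_force: 1.7
```

Emit:
send_rows:
  targets:
    - {"offset": [-0.6,-0.06,0],"spin": 0}
    - {"offset": [-1.2,-0.11,0],"spin": 0}
    - {"offset": [-1.8,-0.17,0],"spin": 0}
    - {"offset": [-2.4,-0.22,0],"spin": 0}
    - {"offset": [-3.0,-0.28,0],"spin": 0}
    - {"offset": [-3.6,-0.33,0],"spin": 0}
    - {"offset": [-4.2,-0.39,0],"spin": 0}
    - {"offset": [-4.8,-0.44,0],"spin": 0}

```text
time_s: 7.82
eef_pos: [538.7, 203.0, 51.3]
ee_rot: [-0.0, 0.999, 0.046, 0.0]
force: [4.1, 0.2, 2.6]
grip_width: 0.003
grip_force: 1.8
```

Emit:
send_rows:
  targets:
    - {"offset": [-0.5,-0.05,0],"spin": 0}
    - {"offset": [-1.0,-0.09,0],"spin": 0}
    - {"offset": [-1.5,-0.14,0],"spin": 0}
    - {"offset": [-1.9,-0.17,0],"spin": 0}
    - {"offset": [-2.2,-0.2,0],"spin": 0}

```text
time_s: 8.23
eef_pos: [516.7, 201.0, 51.2]
ee_rot: [0.0, 0.999, 0.046, -0.0]
force: [1.8, 1.2, 1.3]
grip_width: -0.002
grip_force: 1.6
```

Emit:
send_rows:
  targets:
    - {"offset": [-0.3,-0.03,0],"spin": 0}
    - {"offset": [-0.6,-0.06,0],"spin": 0}
    - {"offset": [-0.9,-0.08,0],"spin": 0}

```text
time_s: 8.48
eef_pos: [510.1, 200.3, 51.4]
ee_rot: [-0.0, 0.999, 0.046, 0.003]
force: [26.4, 5.5, -15.8]
grip_width: 0.001
grip_force: 13.0
```

Emit:
send_rows:
  targets:
    - {"offset": [-0.3,-0.03,0],"spin": 0}
    - {"offset": [-0.5,-0.05,0],"spin": 0}

```text
time_s: 8.65
eef_pos: [510.2, 200.3, 51.7]
ee_rot: [-0.001, 0.999, 0.046, 0.01]
force: [48.6, 10.6, -33.9]
grip_width: -0.001
grip_force: 24.5
```

Emit:
send_rows:
  targets:
    - {"offset": [0.6,0.06,0],"spin": 0}
    - {"offset": [1.3,0.12,0],"spin": 0}
    - {"offset": [2.0,0.18,0],"spin": 0}
    - {"offset": [2.2,0.2,0],"spin": 0}
    - {"offset": [2.2,0.2,0],"spin": 0}

```text
time_s: 9.07
eef_pos: [525.3, 201.6, 51.0]
ee_rot: [0.0, 0.999, 0.046, -0.001]
force: [-0.3, 0.2, 0.4]
grip_width: 0.002
grip_force: 0.0
```

Emit:
send_rows:
  targets:
    - {"offset": [0,0,3],"spin": 0}
    - {"offset": [0,0,7],"spin": 0}
    - {"offset": [0,0,11],"spin": 0}
    - {"offset": [0,0,15],"spin": 0}
    - {"offset": [0,0,18],"spin": 0}
    - {"offset": [-3,-3,18],"spin": 0}
    - {"offset": [-6,-6,18],"spin": 0}
    - {"offset": [-9,-8,18],"spin": 0}

```text
time_s: 9.73
eef_pos: [433.6, 120.4, 231.1]
ee_rot: [0.0, 0.999, 0.047, -0.0]
force: [0.3, -0.0, 0.1]
grip_width: -0.002
grip_force: 0.0
```

Emit:
send_rows:
  targets:
    - {"offset": [-2,-30,0],"spin": 0}
    - {"offset": [-2,-30,0],"spin": 0}
    - {"offset": [-2,-30,0],"spin": 0}
    - {"offset": [-2,-30,0],"spin": 0}
    - {"offset": [-2,-30,0],"spin": 0}
    - {"offset": [-2,-30,0],"spin": 0}
    - {"offset": [-2,-30,0],"spin": 0}
    - {"offset": [-2,-30,0],"spin": 0}

```text
time_s: 10.4
eef_pos: [414.2, -182.7, 231.0]
ee_rot: [0.0, 0.999, 0.044, -0.0]
force: [0.0, 1.4, -0.5]
grip_width: -0.0
grip_force: 0.0
```

```bash
python3 lip.py; python3 -c "
from h import *
s,p,d=cap('top');cv2.imwrite('pics/t5.png',cv2.resize(p[90:330,80:450],None,fx=2,fy=2)[:,:,::-1]);cap('side','s5.png');print(s['eef_pos'],s['force'],s['time_s'])"
```

```text
top valve 289 yaw -1.547 t -65.0 85.0 mid [565. 199.]
top adapter 157 yaw 0.108 t -68.0 67.0 mid [638.  31.]
top collar 157 yaw 0.112 t -70.0 69.0 mid [ 656. -156.]
side valve 491 yaw -1.551 t -78.0 74.0 mid [564. 208.]
side adapter 203 yaw 0.109 t -68.0 71.0 mid [636.  34.]
side collar 157 yaw 0.118 t -66.0 75.0 mid [ 655. -153.]
[ 414.63019979 -179.49009224  230.91458036] [ 0.43783466 -0.53543089  0.37304295] 10.5
```

View pics/t5.png

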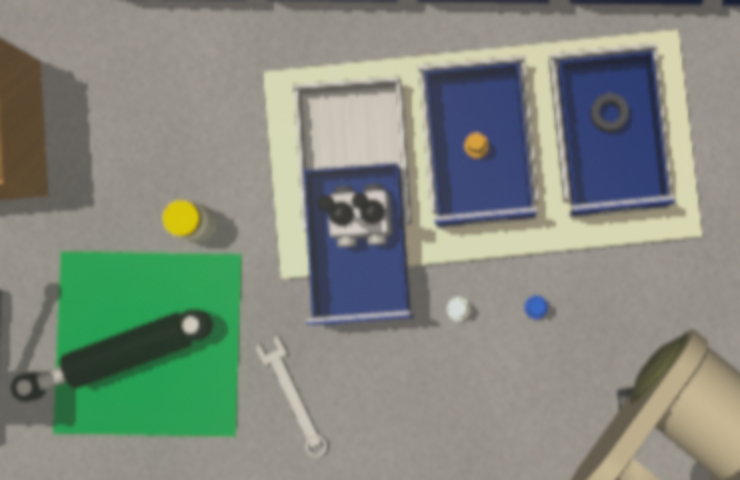

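View pics/s5.png

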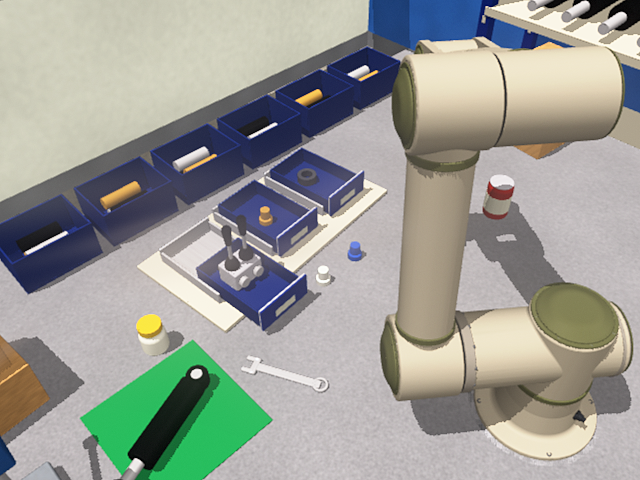

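The valve tray is out at its stop with the valve upright (crop (358,212)). The adapter tray is home with the adapter standing, the collar tray hasn't moved, and the bystanders are where they were. Handing in.

```bash
python3 -c "
from rig import ctrl
print(ctrl.finish_job())"
```

```text
the job is handed in; nothing more can be done
None
```

The job is handed in: the adapter tray is pushed home to its stop and the valve tray is then drawn out to its stop, with the collar tray and everything else on the bench left as they were (about 10.5 s of the 45 s used).

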